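Pack three glazed tiles in order and clamp the carrier

TASK

Lay the three long glazed tiles flat in the wooden carrier, face up and lengthwise towards its studded back rail: first the widest in the pocket marked with one stud, then the middle-width one at two studs, then the narrowest at three studs, setting each down without dropping it. Then push the clamp bar by its handle until it is shut on the tiles, pressing firmly on the ends of all three so that they are fully home against the back rail, and let go. Leave everything else on the counter where it is.

Things in the scene. Friction and masses are not known exactly. Their poses are not given: they have to be found in the camera images.
- carrier: fixed wooden carrier: board 220 mm (x) by 325 (y), 10 thick, spanning x -140 to +80; origin on the counter under pocket two. Back rail along the +x edge: inner face at x = +60, 22 high above the board, brass studs on top count the pockets. Pockets side by side along y, 95 mm clear, between strips 5 wide, 4 above the board (x -40 to +60; y = -150, -50, 50, 150). Clamp bar on the -x side
- pocket1 (a point): point on the floor (10 mm above the counter) of the pocket with one stud on the back rail, midway between its strips and 60 mm from the back rail: under the centre of a tile that is fully home. Axes as the carrier's, +x to the back rail; pockets 100 mm apart
- pocket2 (a point): point on the floor (10 mm above the counter) of the pocket with two studs on the back rail, midway between its strips and 60 mm from the back rail: under the centre of a tile that is fully home. Axes as the carrier's, +x to the back rail; pockets 100 mm apart
- pocket3 (a point): point on the floor (10 mm above the counter) of the pocket with three studs on the back rail, midway between its strips and 60 mm from the back rail: under the centre of a tile that is fully home. Axes as the carrier's, +x to the back rail; pockets 100 mm apart
- wide_tile: the widest of the three long tiles: 120 mm (its x) by 60 mm (its y), 14 mm thick, about 0.22 kg, blue glazed face with white and red flowers up, terracotta sides, loose, lying flat. Origin at the centre of its underside, z up
- middle_tile: the middle-width of the three long tiles: 120 mm (its x) by 42 mm (its y), 14 mm thick, about 0.155 kg, blue glazed face with white and red flowers up, terracotta sides, loose, lying flat. Origin at the centre of its underside, z up
- narrow_tile: the narrowest of the three long tiles: 120 mm (its x) by 24 mm (its y), 14 mm thick, about 0.09 kg, blue glazed face with white and red flowers up, terracotta sides, loose, lying flat. Origin at the centre of its underside, z up
- clamp_bar (a joint): slide of the clamp bar along the carrier's x, in m: 0 is fully open (bar face 165 mm from the back rail), growing towards the back rail; about 0.045 when the bar bears on 120 mm tiles that touch the back rail; stop at 0.055. Stiff: about 3 N to move, stays where it is left
- clamp_handle (a point): centre of the top of the clamp bar's handle, a light wooden block 20 mm (carrier's x) by 60 (y), 50 mm tall, standing in the middle of the bar; top 78 mm above the counter. The dark bar itself is 20 mm thick (x), 322 long (y), spans all pockets, its top 28 mm above the counter, its tile-side face 10 mm towards +x of this point
- square_tile: a smaller square tile of the same make, 60 x 60 x 14 mm, mass about 0.1 kg; does not belong to the order. A bystander, to be left alone; origin at the centre of its underside
- calculator: a black desk calculator, 150 x 105 x 21 mm. A bystander, to be left alone; origin at the centre of its underside
- bird: a small white and blue ceramic bird, 80 mm high, about 110 mm long. A bystander, to be left alone; origin at the centre of its underside
- bowl: a blue ceramic bowl, 100 mm across, 42 mm high. A bystander, to be left alone; origin at the centre of its underside
- mug: a white mug, 76 mm across, 85 mm high. A bystander, to be left alone; origin at the centre of its underside
- marker: a marker pen, 130 x 13 x 12 mm, lying flat, its length along its x axis. A bystander, to be left alone; origin at the centre of its underside
There are look-alikes about, which are no part of the job. What is shaped like the wide_tile but pink is not meant. Leave any green look-alike of the narrow_tile alone.

How it is judged:
On the way, in this order (a step that is already met when the one before it is completed fails the run):
1. the widest tile lies flat in the pocket with one stud, lengthwise towards the back rail, let go (y of wide_tile in the frame of pocket1 between -0.019 and 0.019 m and z of wide_tile in the frame of pocket1 between -0.004 and 0.004 m and angle between wide_tile's own z axis and vertical below 0.06 rad and x of wide_tile in the frame of pocket1 between -0.045 and 0.005 m and angle between the x axis of wide_tile and the x axis of carrier, either way round below 0.3 rad and contact force between the fingers and wide_tile below 0.2 N and linear speed of wide_tile below 0.03 m/s), for 0.2 s.
2. the middle-width tile lies flat in the pocket with two studs, lengthwise towards the back rail, let go (y of middle_tile in the frame of pocket2 between -0.028 and 0.028 m and z of middle_tile in the frame of pocket2 between -0.004 and 0.004 m and angle between middle_tile's own z axis and vertical below 0.06 rad and x of middle_tile in the frame of pocket2 between -0.045 and 0.005 m and angle between the x axis of middle_tile and the x axis of carrier, either way round below 0.3 rad and contact force between the fingers and middle_tile below 0.2 N and linear speed of middle_tile below 0.03 m/s), for 0.2 s.
3. the narrowest tile lies flat in the pocket with three studs, lengthwise towards the back rail, let go (y of narrow_tile in the frame of pocket3 between -0.037 and 0.037 m and z of narrow_tile in the frame of pocket3 between -0.004 and 0.004 m and angle between narrow_tile's own z axis and vertical below 0.06 rad and x of narrow_tile in the frame of pocket3 between -0.045 and 0.005 m and angle between the x axis of narrow_tile and the x axis of carrier, either way round below 0.3 rad and contact force between the fingers and narrow_tile below 0.2 N and linear speed of narrow_tile below 0.03 m/s), for 0.2 s.
4. the clamp bar presses on the ends of all three tiles (over 0.5 N on each) (contact force between clamp_bar and wide_tile above 0.5 N and contact force between clamp_bar and middle_tile above 0.5 N and contact force between clamp_bar and narrow_tile above 0.5 N), for 0.02 s.
At the end, for the whole second after the job is handed in: Each tile lies flat (0.06 rad) on the floor of its own pocket (widest: one stud, middle: two, narrowest: three), within 5 mm of home along the carrier and square within 0.12 rad, let go and at rest; the clamp bar stays shut on them, its joint between 0.0415 and 0.0485 m (y of wide_tile in the frame of pocket1 between -0.019 and 0.019 m and z of wide_tile in the frame of pocket1 between -0.004 and 0.004 m and angle between each of wide_tile, middle_tile, narrow_tile's own z axis and vertical below 0.06 rad and x of wide_tile in the frame of pocket1 between -0.005 and 0.005 m and angle between the x axis of each of wide_tile, middle_tile, narrow_tile and the x axis of carrier, either way round below 0.12 rad and contact force between the fingers and wide_tile below 0.2 N and linear speed of each of wide_tile, middle_tile, narrow_tile below 0.03 m/s and y of middle_tile in the frame of pocket2 between -0.028 and 0.028 m and z of middle_tile in the frame of pocket2 between -0.004 and 0.004 m and x of middle_tile in the frame of pocket2 between -0.005 and 0.005 m and contact force between the fingers and middle_tile below 0.2 N and y of narrow_tile in the frame of pocket3 between -0.037 and 0.037 m and z of narrow_tile in the frame of pocket3 between -0.004 and 0.004 m and x of narrow_tile in the frame of pocket3 between -0.005 and 0.005 m and contact force between the fingers and narrow_tile below 0.2 N and value of joint clamp_bar between 0.0415 and 0.0485 m and velocity of joint clamp_bar below 0.005 m/s); the robot touches nothing.
It fails at once if one of the other things on the counter is moved by more than 20 mm (distance of any of square_tile, calculator, bird, bowl, mug, marker from where it was at the start of the episode above 0.02 m).
It fails at once if a long tile is dropped or thrown (faster than 0.9 m/s out of the fingers) ((linear speed of wide_tile above 0.9 m/s and contact force between the fingers and wide_tile below 0.1 N) or (linear speed of middle_tile above 0.9 m/s and contact force between the fingers and middle_tile below 0.1 N) or (linear speed of narrow_tile above 0.9 m/s and contact force between the fingers and narrow_tile below 0.1 N)).
It also fails if it takes over 72 s, if anything falls off the work surface, if the arm or the gripper's body presses on something with over 40 N, if the wrist force passes 120 N, or if a joint passes its speed limit or range.

ROBOT

A 6-joint arm with a two-finger parallel gripper is mounted at the origin on the work surface. World frame = base frame: x ahead of the robot, y to its left, z up, the work surface at z = 0. Lengths are in m, angles in rad, forces in N, time in s.
With the tool pointing down it reaches from about 0.4 to 0.825 m from the base axis. Payload 7 kg.
Tool frame: the origin (TCP) lies at the very end of the fingers, on their centre line; the grasp point (between the pads) lies 19 mm behind it; z points along the fingers, y is the line along which they close (so a half turn about z gives the same grasp; the last joint's range is limited). The gripper opens to 88 mm and grips with 3 to 60 N. Pads are 19 mm wide; open, the fingers measure 130 mm over their backs; the gripper's body (78 mm by 193 mm) begins 47 mm behind the grasp point.
Start: joints at [-1.037, 0.359, 0.012, 0, -1.224, -0.288], TCP at [0.164, -0.655, 0.227] pointing down, gripper open.
Joint ranges: [-3.07, 3.07], [-1.43, 2.12], [-1.02, 1.25], [-3.03, 1.67], [-3.05, -0], [-3.03, 3.03]. Speed limits (rad/s): [2.39, 2.39, 3.01, 3.14, 3.14, 3.14].

INTERFACE

Orientations are given as [roll, pitch, yaw] about the fixed x, y, z axes, in that order (R = Rz(yaw) Ry(pitch) Rx(roll)).
In Python, from station import * gives the robot as it stands.
- The arm moves only by the tool servo_tool, never from a script. Its argument "moves" is a list of rows, each an object of numbers: "jaw": the opening, from 0 (shut) to 1 (fully open); "dx", "dy", "dz": the shift along the world's x, y, z in m; "roll": the turn about the world's z in degrees. A call has exactly 10 rows; each row shifts and turns the commanded pose from where the row before left it; what a row does not reach is not made up. A row lasts 1/8 s, in which the tool goes at most 62.5 mm and 10.7 degrees, less where a joint would pass 70% of its speed; a pose out of reach is approached as far as the arm can. A call with a gripper value outside its range is refused whole. The fingers move at their own pace and stop on an object; "newtons" is the grip in N (left out, the last holds). Time passes only in rows, so rows that do not move let the fingers close, or fill a call up. It gives the time, the measured TCP pose, the force, the opening and the grip force at its end, in the units of the state.
- get_state(): the state, without advancing time (a new reading comes with each control period).
- grab_frame(name): name is "scene" or "top" or "wrist"; returns (picture, depth): 480x640x3 uint8, red, green, blue; 480x640 float32, m along the optical axis (not along the pixel's ray), 0 where there is no reading.
- calibration(name): a dict with "intrinsics" (3x3 intrinsics, pixels), "R" (3x3) and "t" (3): a world point X has camera coordinates R X + t. Camera axes: x right, y down, z forward; pixel columns grow to the right and rows downward; lengths in m; the calibration is good to about 2 mm. A picture is of the moment at which its call begins: read the wrist's pose just before it. calibration takes no time and is no camera call; for the wrist camera it gives the pose at the moment of the call.
- job_done(): hands the job in; it is judged then, once.
The state is a dict: "t": time; "q": joint angles; "qd": joint speeds; "joint_efforts": joint torques, N m; "eef_pos": TCP position; "ee_rot": TCP orientation; "force": force on the tool from outside, world axes, zero at the start; "moment": the same for the moment, N m; "width": finger opening in m; "gripper_force": force on a finger pad.
Only numpy, scipy, OpenCV 4.12 (cv2) and the standard library are available. Lean on these libraries where they do the work, as an engineer would, in place of code of your own. Each camera call takes 0.05 s, during which the arm holds its last target. There are 200 camera calls.

## Working session

There is one attempt and no reset: what is moved stays moved. The work goes in short steps, Python scripts to look and compute and a tool call to move; the robot and the scene stay as the last step left them, time stands still between calls to the robot, and variables do not carry over. Pictures are saved under pics/ and viewed, at most 10 in all, crops included, and the job is handed in when it is done.

Besides the shell and the picture viewer there is one more tool, called after ">>>" as name(argument=value, ...), one argument or row to a line, values as JSON. servo_tool: Moves the arm, as the interface text tells. Its arguments: {"type":"object","properties":{"moves":{"type":"array","items":{"type":"object","properties":{"jaw":{"type":"number"},"dx":{"type":"number"},"dy":{"type":"number"},"dz":{"type":"number"},"roll":{"type":"number"}}}},"newtons":{"type":"number"}},"required":["moves"]}

```bash
mkdir -p pics; ls
python3 - <<'E'
from station import *
import cv2,numpy as np
s=get_state();print(s['t'],s['eef_pos'],s['ee_rot'],s['width'])
for n in('top','scene'):
    p,d=grab_frame(n);cv2.imwrite(f'pics/{n}0.png',p[...,::-1]);np.savez(f'{n}0.npz',p=p,d=d)
    c=calibration(n);print(n,c)
E
```

```text
pics
0.0 [ 0.16410734 -0.65422752  0.22562119] [ 3.13991794e+00 -1.36536490e-04 -2.89593286e+00] 0.08766888562783101
top {'intrinsics': array([[539.02002146,   0.        , 314.40498656],
       [  0.        , 539.02002146, 246.06451615],
       [  0.        ,   0.        ,   1.        ]]), 'R': array([[-0.01405846, -0.99942099, -0.03098451],
       [-0.99271376,  0.01765947, -0.11919536],
       [ 0.11967351,  0.02908305, -0.99238724]]), 't': array([8.54494824e-04, 5.61467015e-01, 1.35869773e+00])}
scene {'intrinsics': array([[546.70020996,   0.        , 332.93363627],
       [  0.        , 546.70020996, 226.69445896],
       [  0.        ,   0.        ,   1.        ]]), 'R': array([[-0.85360911,  0.52075239, -0.01297805],
       [ 0.35699425,  0.56667276, -0.7425881 ],
       [-0.37935022, -0.63851306, -0.66962264]]), 't': array([ 0.47562794, -0.13675865,  1.83332503])}
```

View pics/top0.png

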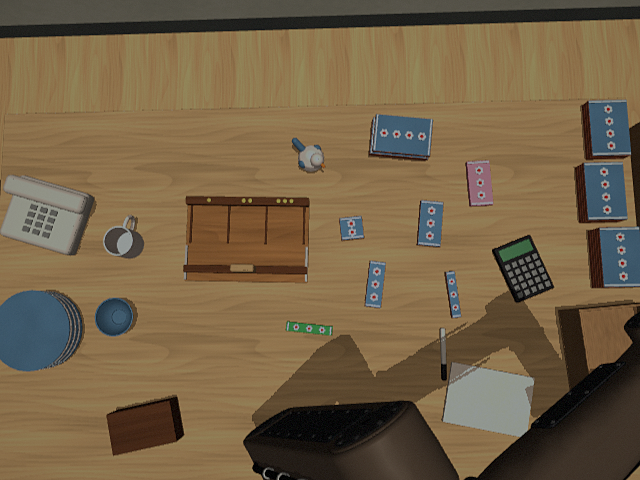

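View pics/scene0.png

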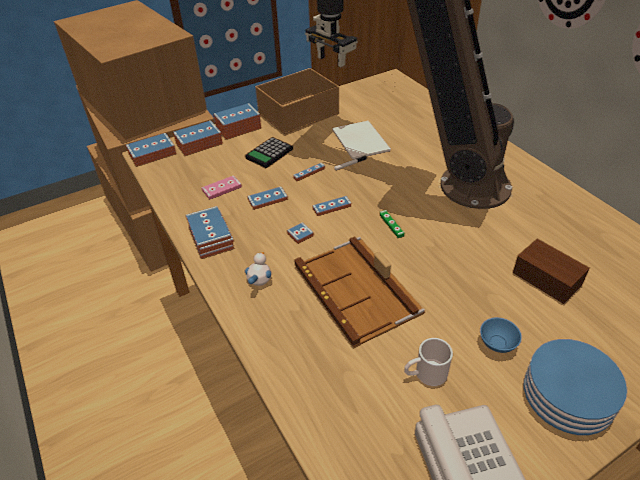

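Top view: carrier at about (248,240), with studs for one, two and three at (208,200), (245,200) and (285,200). Candidates: wide tile (430,223), middle (375,284), narrow (453,294). Rejected: pink (480,184), green (310,328), square (351,228) and the stacks at (401,136) and (605,130–255). By the description I choose the first three. Next I measure them and check one crop.

```bash
cat > h.py <<'E'
import numpy as np,cv2
def cast(c,uv,z):
    K,R,t=np.array(c['intrinsics']),np.array(c['R']),np.array(c['t'])
    uv=np.atleast_2d(np.float64(uv)); d=np.c_[uv,np.ones(len(uv))]@np.linalg.inv(K).T@R
    o=-R.T@t; return (o+d*((z-o[2])/d[:,2])[:,None])[:,:2]
def proj(c,X):
    x=np.array(c['R'])@X+np.array(c['t']);k=np.array(c['intrinsics'])@x;return k[:2]/k[2]
def rect(c,mask,z):
    ys,xs=np.nonzero(mask);P=cast(c,np.c_[xs,ys],z)
    return box(P)
def box(P):
    (cx,cy),(w,h),a=cv2.minAreaRect((P*1000).astype(np.float32))
    if w<h:w,h,a=h,w,a+90
    a=(a+90)%180-90
    return round(cx/1000,4),round(cy/1000,4),round(w,1),round(h,1),round(a,1)
E
python3 - <<'E'
from station import *
from h import *
c=calibration('top');f=np.load('top0.npz');p=f['p']
hsv=cv2.cvtColor(p,cv2.COLOR_RGB2HSV)
m=cv2.inRange(hsv,(95,90,40),(125,255,255))
m=cv2.morphologyEx(m,cv2.MORPH_CLOSE,np.ones((7,7)))
n,l,s,ce=cv2.connectedComponentsWithStats(m)
for i in range(1,n):
    if s[i,4]>100:print(ce[i].round(),s[i],rect(c,l==i,.014))
# studs
st=cv2.inRange(hsv,(20,120,130),(35,255,255));st[:190]=0;st[210:]=0;st[:,:185]=0;st[:,310:]=0
n,l,s,ce=cv2.connectedComponentsWithStats(st)
for i in range(1,n):print('stud',ce[i],s[i,4],cast(c,ce[i],.034))
v=cv2.resize(p[180:340,170:500],None,fx=2.4,fy=2.4,interpolation=cv2.INTER_CUBIC)
cv2.imwrite('pics/crop.png',cv2.convertScaleAbs(v[...,::-1],alpha=1.6))
E
```

```text
[609. 127.] [ 589  102   42   54 1680] (0.863, -0.7919, 143.0, 98.5, 0.2)
[403. 136.] [ 373  115   60   43 2008] (0.8557, -0.2468, 149.9, 107.3, 83.1)
[605. 190.] [ 584  165   43   55 1873] (0.693, -0.768, 144.9, 99.1, -0.1)
[430. 224.] [419 203  24  44 876] (0.6157, -0.311, 111.3, 56.3, -6.3)
[352. 228.] [340 219  24  21 378] (0.6074, -0.1052, 56.0, 50.8, -84.9)
[620. 256.] [ 600  230   40   57 1839] (0.5219, -0.7911, 145.4, 98.9, -4.4)
[375. 284.] [366 263  19  43 597] (0.4624, -0.1629, 104.7, 38.5, -8.0)
[453. 294.] [447 271  13  44 325] (0.4375, -0.3622, 110.6, 20.2, 5.6)
[ 37. 330.] [   0  291   82   80 5412] (0.3576, 0.7115, 215.0, 205.3, -86.8)
[113. 317.] [  95  298   38   38 1119] (0.3882, 0.5195, 97.7, 96.0, -88.5)
stud [208.45454545 199.63636364] 11 [[0.68907557 0.26844806]]
stud [243.  200.2] 10 [[0.68570234 0.17733716]]
stud [249.75       200.33333333] 12 [[0.68498309 0.15958045]]
stud [277.90909091 200.63636364] 11 [[0.68266271 0.0856636 ]]
stud [284.45454545 200.63636364] 11 [[0.68231178 0.06851697]]
stud [291.  200.8] 10 [[0.6815262  0.05138736]]
```

View pics/crop.png

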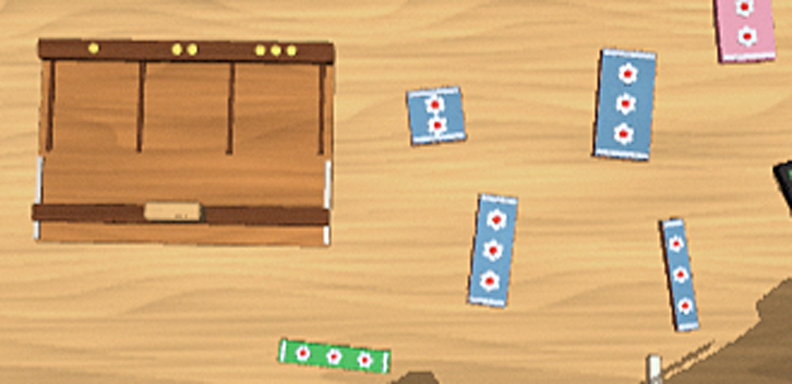

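The crop confirms it: three blue long tiles at crop pixels (625,104), (493,250) and (679,274), with one, two and three studs left to right at (93,48), (184,49) and (275,51). Carrier yaw is about -2°, pocket2 about (0.615,0.171), pocket1 about (0.619,0.271) and pocket3 about (0.612,0.071). Now I move over the wide tile.

>>> servo_tool(
  moves=[
    {"dx": 0.045,"dy": 0.034,"roll": -2,"jaw": 1},
    {"dx": 0.045,"dy": 0.034,"roll": -2,"jaw": 1},
    {"dx": 0.045,"dy": 0.034,"roll": -2,"jaw": 1},
    {"dx": 0.045,"dy": 0.034,"roll": -2,"jaw": 1},
    {"dx": 0.045,"dy": 0.034,"roll": -2,"jaw": 1},
    {"dx": 0.045,"dy": 0.034,"roll": -2,"jaw": 1},
    {"dx": 0.045,"dy": 0.034,"roll": -2,"jaw": 1},
    {"dx": 0.045,"dy": 0.034,"roll": -2,"jaw": 1},
    {"dx": 0.045,"dy": 0.034,"roll": -2,"jaw": 1},
    {"dx": 0.045,"dy": 0.034,"roll": -2,"jaw": 1},
  ],
  newtons=20,
)

```text
$.moves[0]: bad value
```

```bash
cat > look.py <<'E'
from station import *
from h import *
import sys
c=calibration('wrist');s=get_state()
p,d=grab_frame('wrist')
print(round(s['t'],2),np.round(s['eef_pos'],4),np.round(np.degrees(s['ee_rot']),1),round(s['width'],4),np.round(s['force'],1),np.round(s['q'],2))
cv2.imwrite(sys.argv[1],p[...,::-1])
hsv=cv2.cvtColor(p,cv2.COLOR_RGB2HSV)
m=cv2.inRange(hsv,(95,90,40),(125,255,255));m=cv2.morphologyEx(m,cv2.MORPH_CLOSE,np.ones((21,21)))
n,l,st,ce=cv2.connectedComponentsWithStats(m)
for i in range(1,n):
    if st[i,4]>600:print(ce[i].round(),st[i],rect(c,l==i,float(sys.argv[2])))
E
python3 look.py pics/w1.png .014
```

```text
0.1 [ 0.1641 -0.6543  0.2257] [ 179.9   -0.  -165.9] 0.0877 [-0.2 -0.2 -0.4] [-1.04  0.36  0.01 -0.   -1.22 -0.29]
```

View pics/w1.png

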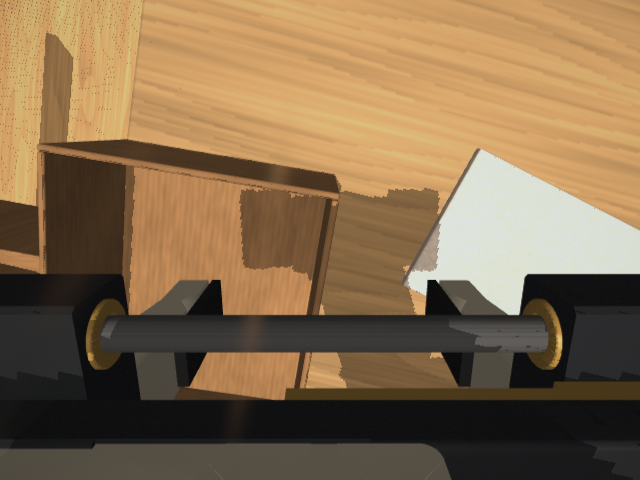

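The move was refused. The picture still shows the start pose over the open box, with the fingers at about (200,330) and (455,330). I'll retry with every key given.

>>> servo_tool(
  moves=[
    {"dx": 0.045,"dy": 0.034,"dz": 0,"roll": -2,"jaw": 1},
    {"dx": 0.045,"dy": 0.034,"dz": 0,"roll": -2,"jaw": 1},
    {"dx": 0.045,"dy": 0.034,"dz": 0,"roll": -2,"jaw": 1},
    {"dx": 0.045,"dy": 0.034,"dz": 0,"roll": -2,"jaw": 1},
    {"dx": 0.045,"dy": 0.034,"dz": 0,"roll": -2,"jaw": 1},
    {"dx": 0.045,"dy": 0.034,"dz": 0,"roll": -2,"jaw": 1},
    {"dx": 0.045,"dy": 0.034,"dz": 0,"roll": -2,"jaw": 1},
    {"dx": 0.045,"dy": 0.034,"dz": 0,"roll": -2,"jaw": 1},
    {"dx": 0.045,"dy": 0.034,"dz": 0,"roll": -2,"jaw": 1},
    {"dx": 0.045,"dy": 0.034,"dz": 0,"roll": -2,"jaw": 1},
  ],
  newtons=20,
)

```text
t: 1.4
eef_pos: [0.6154, -0.3133, 0.2263]
ee_rot: [3.142, -0.0, 3.037]
force: [0.8, -0.5, -0.4]
width: 0.0876
gripper_force: 0.0
```

```bash
python3 look.py pics/w2.png .014
```

```text
1.4 [ 0.6154 -0.3133  0.2263] [180.  -0. 174.] 0.0876 [ 0.8 -0.5 -0.4] [-0.19  0.38  0.05 -0.   -1.24 -1.49]
[250.  36.] [ 229    0   42   77 1919] (0.4632, -0.3599, 60.6, 22.6, 4.0)
[479.  42.] [ 451    0   57   87 3994] (0.4889, -0.1664, 67.6, 39.7, -7.7)
[545. 180.] [ 512  145   66   72 3772] (0.6131, -0.105, 57.6, 56.8, -84.9)
[325. 207.] [ 295  150   63  116 6963] (0.6186, -0.3113, 111.1, 57.4, -6.4)
```

View pics/w2.png

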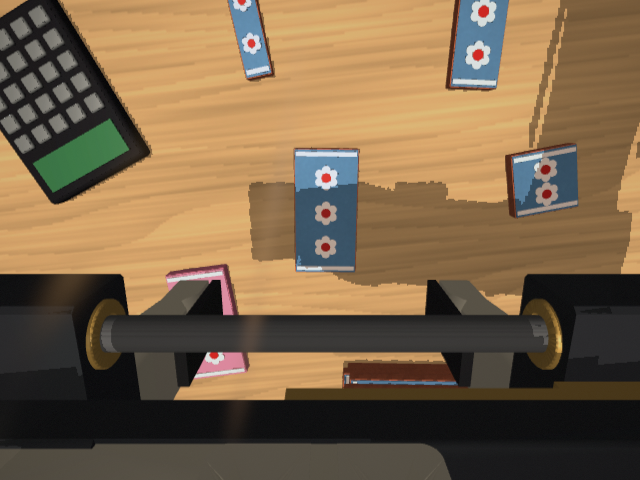

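The wide tile is centred at (325,207), with the pink one at (208,320) clear of the fingers. Descending.

>>> servo_tool(
  moves=[
    {"dx": 0.002,"dy": 0.002,"dz": -0.03,"roll": -0.4,"jaw": 1},
    {"dx": 0,"dy": 0,"dz": -0.03,"roll": 0,"jaw": 1},
    {"dx": 0,"dy": 0,"dz": -0.03,"roll": 0,"jaw": 1},
    {"dx": 0,"dy": 0,"dz": -0.03,"roll": 0,"jaw": 1},
    {"dx": 0,"dy": 0,"dz": -0.03,"roll": 0,"jaw": 1},
    {"dx": 0,"dy": 0,"dz": -0.03,"roll": 0,"jaw": 1},
    {"dx": 0,"dy": 0,"dz": -0.02,"roll": 0,"jaw": 1},
    {"dx": 0,"dy": 0,"dz": -0.012,"roll": 0,"jaw": 1},
    {"dx": 0,"dy": 0,"dz": -0.007,"roll": 0,"jaw": 1},
    {"dx": 0,"dy": 0,"dz": 0,"roll": 0,"jaw": 1},
  ],
)

```text
t: 2.7
eef_pos: [0.6164, -0.3128, 0.0077]
ee_rot: [-3.142, 0.0, 3.031]
force: [0.3, -0.0, 0.7]
width: 0.0876
gripper_force: 0.0
```

>>> servo_tool(
  moves=[
    {"dx": 0,"dy": 0,"dz": -0.001,"roll": 0,"jaw": 0.5},
    {"dx": 0,"dy": 0,"dz": 0,"roll": 0,"jaw": 0.5},
    {"dx": 0,"dy": 0,"dz": 0,"roll": 0,"jaw": 0.5},
    {"dx": 0,"dy": 0,"dz": 0,"roll": 0,"jaw": 0.5},
    {"dx": 0,"dy": 0,"dz": 0,"roll": 0,"jaw": 0.5},
    {"dx": 0,"dy": 0,"dz": 0,"roll": 0,"jaw": 0.5},
    {"dx": 0,"dy": 0,"dz": 0.01,"roll": 0,"jaw": 0.5},
    {"dx": 0,"dy": 0,"dz": 0.03,"roll": 0,"jaw": 0.5},
    {"dx": 0,"dy": 0,"dz": 0.04,"roll": 0,"jaw": 0.5},
    {"dx": 0,"dy": 0,"dz": 0.05,"roll": 0,"jaw": 0.5},
  ],
  newtons=25,
)

```text
t: 3.95
eef_pos: [0.6152, -0.3125, 0.1368]
ee_rot: [3.141, -0.003, 3.031]
force: [1.0, -0.6, -1.4]
width: 0.0594
gripper_force: 25.0
```

>>> servo_tool(
  moves=[
    {"dx": -0.001,"dy": 0.058,"dz": 0,"roll": 0.4,"jaw": 0.5},
    {"dx": -0.001,"dy": 0.058,"dz": 0,"roll": 0.4,"jaw": 0.5},
    {"dx": -0.001,"dy": 0.058,"dz": 0,"roll": 0.4,"jaw": 0.5},
    {"dx": -0.001,"dy": 0.058,"dz": 0,"roll": 0.4,"jaw": 0.5},
    {"dx": -0.001,"dy": 0.058,"dz": 0,"roll": 0.4,"jaw": 0.5},
    {"dx": -0.001,"dy": 0.058,"dz": 0,"roll": 0.4,"jaw": 0.5},
    {"dx": -0.001,"dy": 0.058,"dz": 0,"roll": 0.4,"jaw": 0.5},
    {"dx": -0.002,"dy": 0.058,"dz": 0,"roll": 0.5,"jaw": 0.5},
    {"dx": -0.002,"dy": 0.058,"dz": 0,"roll": 0.5,"jaw": 0.5},
    {"dx": -0.002,"dy": 0.058,"dz": 0,"roll": 0.5,"jaw": 0.5},
  ],
)

```text
t: 5.2
eef_pos: [0.6028, 0.269, 0.1368]
ee_rot: [-3.142, -0.0, 3.107]
force: [1.1, -0.1, -0.6]
width: 0.0594
gripper_force: 25.0
```

```bash
python3 look.py pics/w3.png .15
```

```text
5.2 [0.6028 0.269  0.1368] [-180.   -0.  178.] 0.0594 [ 1.1 -0.1 -0.6] [ 0.71  0.4  -0.14 -0.   -1.03 -2.32]
[326. 241.] [  247   176   154   139 17252] (0.5759, 0.2703, 55.8, 55.0, 88.0)
[324. 368.] [ 257  353  135   34 3868] (0.6288, 0.2686, 55.5, 15.7, 88.0)
```

View pics/w3.png

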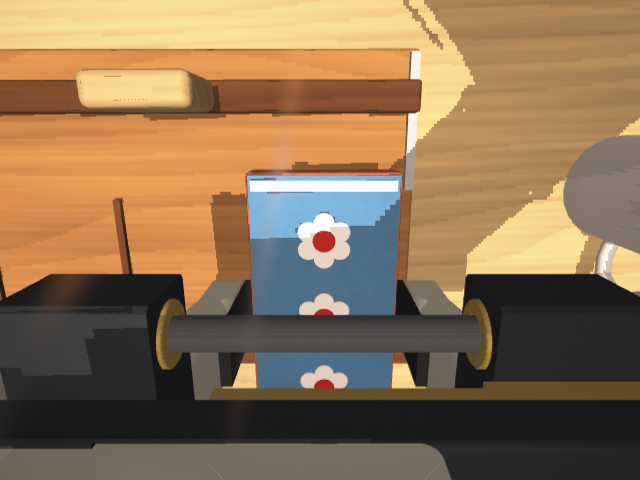

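The wide tile (326,260) is held square over pocket one, and the bar handle at (135,88) is clear. Lowering.

>>> servo_tool(
  moves=[
    {"dx": 0,"dy": 0.002,"dz": -0.03,"roll": 0,"jaw": 0.5},
    {"dx": 0,"dy": 0,"dz": -0.03,"roll": 0,"jaw": 0.5},
    {"dx": 0,"dy": 0,"dz": -0.03,"roll": 0,"jaw": 0.5},
    {"dx": 0,"dy": 0,"dz": -0.018,"roll": 0,"jaw": 0.5},
    {"dx": 0,"dy": 0,"dz": -0.006,"roll": 0,"jaw": 0.5},
    {"dx": 0,"dy": 0,"dz": -0.003,"roll": 0,"jaw": 0.5},
    {"dx": 0,"dy": 0,"dz": -0.001,"roll": 0,"jaw": 0.5},
    {"dx": 0,"dy": 0,"dz": 0,"roll": 0,"jaw": 0.5},
    {"dx": 0,"dy": 0,"dz": 0,"roll": 0,"jaw": 0.5},
    {"dx": 0,"dy": 0,"dz": 0,"roll": 0,"jaw": 0.5},
  ],
)

```text
t: 6.5
eef_pos: [0.6034, 0.2694, 0.0189]
ee_rot: [3.141, 0.0, 3.106]
force: [0.4, 0.1, -2.5]
width: 0.0596
gripper_force: 25.0
```

>>> servo_tool(
  moves=[
    {"dx": 0,"dy": 0,"dz": -0.001,"roll": 0,"jaw": 0.5},
    {"dx": 0,"dy": 0,"dz": -0.001,"roll": 0,"jaw": 0.5},
    {"dx": 0,"dy": 0,"dz": 0,"roll": 0,"jaw": 0.5},
    {"dx": 0,"dy": 0,"dz": 0,"roll": 0,"jaw": 0.5},
    {"dx": 0,"dy": 0,"dz": 0,"roll": 0,"jaw": 0.5},
    {"dx": 0,"dy": 0,"dz": 0,"roll": 0,"jaw": 0.5},
    {"dx": 0,"dy": 0,"dz": 0,"roll": 0,"jaw": 0.5},
    {"dx": 0,"dy": 0,"dz": 0,"roll": 0,"jaw": 0.5},
    {"dx": 0,"dy": 0,"dz": 0,"roll": 0,"jaw": 0.5},
    {"dx": 0,"dy": 0,"dz": 0,"roll": 0,"jaw": 0.5},
  ],
)

```text
t: 7.75
eef_pos: [0.6033, 0.2693, 0.0169]
ee_rot: [3.142, 0.0, 3.106]
force: [-2.3, -1.1, 5.1]
width: 0.0596
gripper_force: 25.0
```

>>> servo_tool(
  moves=[
    {"dx": 0,"dy": 0,"dz": 0,"roll": 0,"jaw": 0.85},
    {"dx": 0,"dy": 0,"dz": 0,"roll": 0,"jaw": 0.85},
    {"dx": 0,"dy": 0,"dz": 0,"roll": 0,"jaw": 0.85},
    {"dx": 0,"dy": 0,"dz": 0,"roll": 0,"jaw": 0.85},
    {"dx": 0,"dy": 0,"dz": 0.01,"roll": 0,"jaw": 0.85},
    {"dx": 0,"dy": 0,"dz": 0.03,"roll": 0,"jaw": 0.85},
    {"dx": 0,"dy": 0,"dz": 0.04,"roll": 0,"jaw": 0.85},
    {"dx": 0,"dy": 0,"dz": 0.05,"roll": 0,"jaw": 0.85},
    {"dx": -0.01,"dy": -0.04,"dz": 0.04,"roll": 0,"jaw": 0.85},
    {"dx": -0.014,"dy": -0.05,"dz": 0.03,"roll": 0,"jaw": 0.85},
  ],
)

```text
t: 9.0
eef_pos: [0.5795, 0.1791, 0.2192]
ee_rot: [3.14, 0.002, 3.108]
force: [1.0, 0.1, 0.3]
width: 0.0744
gripper_force: 0.0
```

```bash
cat > lt.py <<'E'
from station import *
from h import *
import sys
c=calibration('top');p,d=grab_frame('top');cv2.imwrite(sys.argv[1],p[...,::-1])
hsv=cv2.cvtColor(p,cv2.COLOR_RGB2HSV)
m=cv2.inRange(hsv,(95,90,40),(125,255,255));m=cv2.morphologyEx(m,cv2.MORPH_CLOSE,np.ones((7,7)))
m[:180]=0;m[330:]=0;m[:,:160]=0;m[:,490:]=0
n,l,s,ce=cv2.connectedComponentsWithStats(m)
b=np.radians(-2);R=np.array([[np.cos(b),np.sin(b)],[-np.sin(b),np.cos(b)]])
for i in range(1,n):
    if s[i,4]>100:
        incar=ce[i][0]<312
        r=rect(c,l==i,.024 if incar else .014);print(ce[i].round(),r, 'carrier',np.round(R@(np.array(r[:2])-[.6153,.1709]),4) if incar else '')
E
python3 lt.py pics/t2.png
```

```text
[352. 228.] (0.6074, -0.1051, 56.3, 50.7, -84.9) carrier 
[209. 246.] (0.5691, 0.2719, 55.6, 29.0, 89.0) carrier [-0.0497  0.0993]
[375. 285.] (0.463, -0.1631, 103.5, 38.2, -8.0) carrier 
[453. 294.] (0.4375, -0.3622, 110.6, 20.2, 5.6) carrier
```

>>> servo_tool(
  moves=[
    {"dx": -0.0145,"dy": -0.043,"dz": 0,"roll": -0.8,"jaw": 0.85},
    {"dx": -0.0145,"dy": -0.043,"dz": 0,"roll": -0.8,"jaw": 0.85},
    {"dx": -0.0145,"dy": -0.043,"dz": 0,"roll": -0.8,"jaw": 0.85},
    {"dx": -0.0145,"dy": -0.043,"dz": 0,"roll": -0.8,"jaw": 0.85},
    {"dx": -0.0145,"dy": -0.043,"dz": 0,"roll": -0.8,"jaw": 0.85},
    {"dx": -0.0145,"dy": -0.043,"dz": 0,"roll": -0.7,"jaw": 0.85},
    {"dx": -0.0145,"dy": -0.043,"dz": 0,"roll": -0.7,"jaw": 0.85},
    {"dx": -0.0145,"dy": -0.043,"dz": 0,"roll": -0.7,"jaw": 0.85},
    {"dx": 0,"dy": 0,"dz": 0,"roll": 0,"jaw": 0.85},
    {"dx": 0,"dy": 0,"dz": 0,"roll": 0,"jaw": 0.85},
  ],
)

```text
t: 10.3
eef_pos: [0.4633, -0.1648, 0.2171]
ee_rot: [3.141, 0.001, 2.999]
force: [-0.2, 0.1, 0.3]
width: 0.0742
gripper_force: 0.0
```

```bash
python3 look.py pics/w4.png .014; python3 lt.py pics/t3.png
```

```text
10.3 [ 0.4633 -0.1648  0.2171] [1.800e+02 1.000e-01 1.718e+02] 0.0742 [-0.2  0.1  0.3] [ 0.06  0.06 -0.4  -0.   -1.11 -1.77]
[105. 204.] [  71  143   69  127 2581] (0.435, -0.363, 116.9, 21.5, 5.5)
[325. 206.] [ 303  145   44  125 5324] (0.4647, -0.1634, 116.6, 39.4, -8.1)
[208. 232.] (0.6023, 0.2706, 110.7, 56.6, -2.1) carrier [-0.0165  0.0992]
[351. 229.] (0.6074, -0.1052, 56.0, 50.8, -84.9) carrier 
[453. 294.] (0.4375, -0.3624, 110.6, 20.6, 5.6) carrier
```

The wide tile is in pocket one, 16 mm short of home and square. The middle tile is under the tool, so I descend.

>>> servo_tool(
  moves=[
    {"dx": 0.001,"dy": 0.001,"dz": -0.03,"roll": 0,"jaw": 0.85},
    {"dx": 0,"dy": 0,"dz": -0.03,"roll": 0,"jaw": 0.85},
    {"dx": 0,"dy": 0,"dz": -0.03,"roll": 0,"jaw": 0.85},
    {"dx": 0,"dy": 0,"dz": -0.03,"roll": 0,"jaw": 0.85},
    {"dx": 0,"dy": 0,"dz": -0.03,"roll": 0,"jaw": 0.85},
    {"dx": 0,"dy": 0,"dz": -0.03,"roll": 0,"jaw": 0.85},
    {"dx": 0,"dy": 0,"dz": -0.018,"roll": 0,"jaw": 0.85},
    {"dx": 0,"dy": 0,"dz": -0.008,"roll": 0,"jaw": 0.85},
    {"dx": 0,"dy": 0,"dz": -0.004,"roll": 0,"jaw": 0.85},
    {"dx": 0,"dy": 0,"dz": 0,"roll": 0,"jaw": 0.85},
  ],
)

```text
t: 11.65
eef_pos: [0.4646, -0.1635, 0.0069]
ee_rot: [3.142, 0.001, 3.0]
force: [0.0, -0.4, 0.4]
width: 0.0743
gripper_force: 0.0
```

>>> servo_tool(
  moves=[
    {"dx": 0,"dy": 0,"dz": 0,"roll": 0,"jaw": 0.3},
    {"dx": 0,"dy": 0,"dz": 0,"roll": 0,"jaw": 0.3},
    {"dx": 0,"dy": 0,"dz": 0,"roll": 0,"jaw": 0.3},
    {"dx": 0,"dy": 0,"dz": 0,"roll": 0,"jaw": 0.3},
    {"dx": 0,"dy": 0,"dz": 0,"roll": 0,"jaw": 0.3},
    {"dx": 0,"dy": 0,"dz": 0,"roll": 0,"jaw": 0.3},
    {"dx": 0,"dy": 0,"dz": 0.01,"roll": 0,"jaw": 0.3},
    {"dx": 0,"dy": 0,"dz": 0.03,"roll": 0,"jaw": 0.3},
    {"dx": 0,"dy": 0,"dz": 0.04,"roll": 0,"jaw": 0.3},
    {"dx": 0,"dy": 0,"dz": 0.05,"roll": 0,"jaw": 0.3},
  ],
)

```text
t: 12.9
eef_pos: [0.4633, -0.1636, 0.1376]
ee_rot: [-3.141, -0.002, 3.0]
force: [0.9, -1.0, -2.0]
width: 0.0414
gripper_force: 25.0
```

>>> servo_tool(
  moves=[
    {"dx": 0.017,"dy": 0.042,"dz": 0,"roll": 0.8,"jaw": 0.3},
    {"dx": 0.017,"dy": 0.042,"dz": 0,"roll": 0.8,"jaw": 0.3},
    {"dx": 0.017,"dy": 0.042,"dz": 0,"roll": 0.8,"jaw": 0.3},
    {"dx": 0.017,"dy": 0.042,"dz": 0,"roll": 0.8,"jaw": 0.3},
    {"dx": 0.017,"dy": 0.042,"dz": 0,"roll": 0.8,"jaw": 0.3},
    {"dx": 0.017,"dy": 0.042,"dz": 0,"roll": 0.7,"jaw": 0.3},
    {"dx": 0.017,"dy": 0.042,"dz": 0,"roll": 0.7,"jaw": 0.3},
    {"dx": 0.016,"dy": 0.041,"dz": 0,"roll": 0.7,"jaw": 0.3},
    {"dx": 0,"dy": 0,"dz": -0.02,"roll": 0,"jaw": 0.3},
    {"dx": 0,"dy": 0,"dz": -0.02,"roll": 0,"jaw": 0.3},
  ],
)

```text
t: 14.15
eef_pos: [0.599, 0.172, 0.0962]
ee_rot: [3.141, -0.0, 3.107]
force: [0.1, -0.0, -1.0]
width: 0.0417
gripper_force: 25.0
```

>>> servo_tool(
  moves=[
    {"dx": 0,"dy": 0,"dz": -0.025,"roll": 0,"jaw": 0.3},
    {"dx": 0,"dy": 0,"dz": -0.025,"roll": 0,"jaw": 0.3},
    {"dx": 0,"dy": 0,"dz": -0.015,"roll": 0,"jaw": 0.3},
    {"dx": 0,"dy": 0,"dz": -0.007,"roll": 0,"jaw": 0.3},
    {"dx": 0,"dy": 0,"dz": -0.004,"roll": 0,"jaw": 0.3},
    {"dx": 0,"dy": 0,"dz": -0.002,"roll": 0,"jaw": 0.3},
    {"dx": 0,"dy": 0,"dz": 0,"roll": 0,"jaw": 0.3},
    {"dx": 0,"dy": 0,"dz": 0,"roll": 0,"jaw": 0.3},
    {"dx": 0,"dy": 0,"dz": 0,"roll": 0,"jaw": 0.3},
    {"dx": 0,"dy": 0,"dz": 0,"roll": 0,"jaw": 0.3},
  ],
)

```text
t: 15.4
eef_pos: [0.5993, 0.1713, 0.0187]
ee_rot: [3.141, 0.0, 3.106]
force: [-0.9, -0.1, -1.8]
width: 0.0415
gripper_force: 25.0
```

>>> servo_tool(
  moves=[
    {"dx": 0,"dy": 0,"dz": -0.001,"roll": 0,"jaw": 0.3},
    {"dx": 0,"dy": 0,"dz": -0.001,"roll": 0,"jaw": 0.3},
    {"dx": 0,"dy": 0,"dz": 0,"roll": 0,"jaw": 0.3},
    {"dx": 0,"dy": 0,"dz": 0,"roll": 0,"jaw": 0.3},
    {"dx": 0,"dy": 0,"dz": 0,"roll": 0,"jaw": 0.65},
    {"dx": 0,"dy": 0,"dz": 0,"roll": 0,"jaw": 0.65},
    {"dx": 0,"dy": 0,"dz": 0,"roll": 0,"jaw": 0.65},
    {"dx": 0,"dy": 0,"dz": 0,"roll": 0,"jaw": 0.65},
    {"dx": 0,"dy": 0,"dz": 0.01,"roll": 0,"jaw": 0.65},
    {"dx": 0,"dy": 0,"dz": 0.03,"roll": 0,"jaw": 0.65},
  ],
)

```text
t: 16.65
eef_pos: [0.5982, 0.1707, 0.056]
ee_rot: [-3.14, -0.003, 3.106]
force: [0.6, 0.5, 0.1]
width: 0.057
gripper_force: 0.0
```

>>> servo_tool(
  moves=[
    {"dx": 0,"dy": 0,"dz": 0.06,"roll": 0,"jaw": 0.65},
    {"dx": -0.018,"dy": -0.059,"dz": 0.01,"roll": 0.8,"jaw": 0.65},
    {"dx": -0.018,"dy": -0.059,"dz": 0.01,"roll": 0.8,"jaw": 0.65},
    {"dx": -0.018,"dy": -0.059,"dz": 0.01,"roll": 0.8,"jaw": 0.65},
    {"dx": -0.018,"dy": -0.059,"dz": 0.01,"roll": 0.8,"jaw": 0.65},
    {"dx": -0.018,"dy": -0.059,"dz": 0.01,"roll": 0.8,"jaw": 0.65},
    {"dx": -0.018,"dy": -0.059,"dz": 0.01,"roll": 0.8,"jaw": 0.65},
    {"dx": -0.018,"dy": -0.059,"dz": 0.01,"roll": 0.9,"jaw": 0.65},
    {"dx": -0.018,"dy": -0.059,"dz": 0.01,"roll": 0.9,"jaw": 0.65},
    {"dx": -0.018,"dy": -0.059,"dz": 0.01,"roll": 0.9,"jaw": 0.65},
  ],
)

```text
t: 17.9
eef_pos: [0.4365, -0.3615, 0.2081]
ee_rot: [-3.141, 0.001, -3.045]
force: [2.3, -0.1, -0.5]
width: 0.0568
gripper_force: 0.0
```

```bash
python3 look.py pics/w5.png .014; python3 lt.py pics/t4.png
```

```text
17.9 [ 0.4365 -0.3615  0.2081] [-1.800e+02  1.000e-01 -1.745e+02] 0.0568 [ 2.3 -0.1 -0.5] [-0.35  0.19 -0.26  0.   -1.12 -1.13]
[322. 204.] [ 310  143   25  121 2742] (0.4322, -0.363, 109.4, 21.2, 5.8)
[208. 232.] (0.6023, 0.2706, 110.7, 56.6, -2.1) carrier [-0.0165  0.0992]
[245. 234.] (0.5968, 0.1725, 103.1, 38.5, -2.1) carrier [-0.0185  0.001 ]
[351. 228.] (0.6075, -0.1052, 56.3, 50.7, -84.6) carrier
```

>>> servo_tool(
  moves=[
    {"dx": -0.001,"dy": -0.002,"dz": -0.03,"roll": 0,"jaw": 0.65},
    {"dx": 0,"dy": 0,"dz": -0.03,"roll": 0,"jaw": 0.65},
    {"dx": 0,"dy": 0,"dz": -0.03,"roll": 0,"jaw": 0.65},
    {"dx": 0,"dy": 0,"dz": -0.03,"roll": 0,"jaw": 0.65},
    {"dx": 0,"dy": 0,"dz": -0.03,"roll": 0,"jaw": 0.65},
    {"dx": 0,"dy": 0,"dz": -0.025,"roll": 0,"jaw": 0.65},
    {"dx": 0,"dy": 0,"dz": -0.016,"roll": 0,"jaw": 0.65},
    {"dx": 0,"dy": 0,"dz": -0.007,"roll": 0,"jaw": 0.65},
    {"dx": 0,"dy": 0,"dz": -0.003,"roll": 0,"jaw": 0.65},
    {"dx": 0,"dy": 0,"dz": 0,"roll": 0,"jaw": 0.65},
  ],
)

```text
t: 19.25
eef_pos: [0.4366, -0.3619, 0.0061]
ee_rot: [-3.141, 0.001, -3.046]
force: [0.0, 0.3, 0.3]
width: 0.0567
gripper_force: 0.0
```

>>> servo_tool(
  moves=[
    {"dx": 0,"dy": 0,"dz": 0,"roll": 0,"jaw": 0.1},
    {"dx": 0,"dy": 0,"dz": 0,"roll": 0,"jaw": 0.1},
    {"dx": 0,"dy": 0,"dz": 0,"roll": 0,"jaw": 0.1},
    {"dx": 0,"dy": 0,"dz": 0,"roll": 0,"jaw": 0.1},
    {"dx": 0,"dy": 0,"dz": 0,"roll": 0,"jaw": 0.1},
    {"dx": 0,"dy": 0,"dz": 0,"roll": 0,"jaw": 0.1},
    {"dx": 0,"dy": 0,"dz": 0.01,"roll": 0,"jaw": 0.1},
    {"dx": 0,"dy": 0,"dz": 0.03,"roll": 0,"jaw": 0.1},
    {"dx": 0,"dy": 0,"dz": 0.04,"roll": 0,"jaw": 0.1},
    {"dx": 0,"dy": 0,"dz": 0.05,"roll": 0,"jaw": 0.1},
  ],
)

```text
t: 20.5
eef_pos: [0.4354, -0.3613, 0.1365]
ee_rot: [3.141, -0.002, -3.046]
force: [1.6, -0.7, -1.1]
width: 0.0234
gripper_force: 25.0
```

>>> servo_tool(
  moves=[
    {"dx": 0.018,"dy": 0.048,"dz": 0,"roll": -0.8,"jaw": 0.1},
    {"dx": 0.018,"dy": 0.048,"dz": 0,"roll": -0.8,"jaw": 0.1},
    {"dx": 0.018,"dy": 0.048,"dz": 0,"roll": -0.8,"jaw": 0.1},
    {"dx": 0.018,"dy": 0.048,"dz": 0,"roll": -0.8,"jaw": 0.1},
    {"dx": 0.018,"dy": 0.048,"dz": 0,"roll": -0.8,"jaw": 0.1},
    {"dx": 0.018,"dy": 0.048,"dz": 0,"roll": -0.8,"jaw": 0.1},
    {"dx": 0.017,"dy": 0.048,"dz": 0,"roll": -0.9,"jaw": 0.1},
    {"dx": 0.017,"dy": 0.048,"dz": 0,"roll": -0.9,"jaw": 0.1},
    {"dx": 0.017,"dy": 0.049,"dz": 0,"roll": -0.9,"jaw": 0.1},
    {"dx": 0,"dy": 0,"dz": -0.02,"roll": 0,"jaw": 0.1},
  ],
)

```text
t: 21.75
eef_pos: [0.5974, 0.075, 0.117]
ee_rot: [3.14, 0.004, 3.11]
force: [-0.3, -0.2, -2.2]
width: 0.0233
gripper_force: 25.0
```

>>> servo_tool(
  moves=[
    {"dx": 0,"dy": -0.002,"dz": -0.025,"roll": 0,"jaw": 0.1},
    {"dx": 0,"dy": 0,"dz": -0.025,"roll": 0,"jaw": 0.1},
    {"dx": 0,"dy": 0,"dz": -0.025,"roll": 0,"jaw": 0.1},
    {"dx": 0,"dy": 0,"dz": -0.012,"roll": 0,"jaw": 0.1},
    {"dx": 0,"dy": 0,"dz": -0.007,"roll": 0,"jaw": 0.1},
    {"dx": 0,"dy": 0,"dz": -0.003,"roll": 0,"jaw": 0.1},
    {"dx": 0,"dy": 0,"dz": -0.001,"roll": 0,"jaw": 0.1},
    {"dx": 0,"dy": 0,"dz": 0,"roll": 0,"jaw": 0.1},
    {"dx": 0,"dy": 0,"dz": 0,"roll": 0,"jaw": 0.1},
    {"dx": 0,"dy": 0,"dz": 0,"roll": 0,"jaw": 0.1},
  ],
)

```text
t: 23.0
eef_pos: [0.5953, 0.0694, 0.0178]
ee_rot: [3.141, 0.0, 3.106]
force: [-0.5, 0.2, -0.6]
width: 0.0239
gripper_force: 25.0
```

>>> servo_tool(
  moves=[
    {"dx": 0,"dy": 0,"dz": -0.001,"roll": 0,"jaw": 0.1},
    {"dx": 0,"dy": 0,"dz": -0.001,"roll": 0,"jaw": 0.1},
    {"dx": 0,"dy": 0,"dz": 0,"roll": 0,"jaw": 0.1},
    {"dx": 0,"dy": 0,"dz": 0,"roll": 0,"jaw": 0.1},
    {"dx": 0,"dy": 0,"dz": 0,"roll": 0,"jaw": 0.45},
    {"dx": 0,"dy": 0,"dz": 0,"roll": 0,"jaw": 0.45},
    {"dx": 0,"dy": 0,"dz": 0,"roll": 0,"jaw": 0.45},
    {"dx": 0,"dy": 0,"dz": 0,"roll": 0,"jaw": 0.45},
    {"dx": 0,"dy": 0,"dz": 0.01,"roll": 0,"jaw": 0.45},
    {"dx": 0,"dy": 0,"dz": 0.03,"roll": 0,"jaw": 0.45},
  ],
)

```text
t: 24.25
eef_pos: [0.5942, 0.0689, 0.0551]
ee_rot: [-3.14, -0.003, 3.106]
force: [-0.5, -0.8, 0.2]
width: 0.0395
gripper_force: 0.0
```

>>> servo_tool(
  moves=[
    {"dx": 0,"dy": 0,"dz": 0.05,"roll": 0,"jaw": 0.45},
    {"dx": 0,"dy": 0,"dz": 0.04,"roll": 0,"jaw": 0.2},
    {"dx": -0.028,"dy": 0.022,"dz": 0,"roll": 0,"jaw": 0},
    {"dx": -0.028,"dy": 0.022,"dz": 0,"roll": 0,"jaw": 0},
    {"dx": -0.028,"dy": 0.022,"dz": 0,"roll": 0,"jaw": 0},
    {"dx": -0.028,"dy": 0.021,"dz": 0,"roll": 0,"jaw": 0},
    {"dx": -0.028,"dy": 0.021,"dz": 0,"roll": 0,"jaw": 0},
    {"dx": 0,"dy": 0,"dz": 0,"roll": 0,"jaw": 0},
    {"dx": 0,"dy": 0,"dz": 0,"roll": 0,"jaw": 0},
    {"dx": 0,"dy": 0,"dz": 0,"roll": 0,"jaw": 0},
  ],
)

```text
t: 25.5
eef_pos: [0.4557, 0.177, 0.1457]
ee_rot: [3.142, 0.0, 3.106]
force: [-0.4, -0.1, -0.5]
width: 0.0
gripper_force: 0.0
```

```bash
python3 look.py pics/w6.png .024; python3 lt.py pics/t5.png
python3 - <<'E'
import cv2
p=cv2.imread('pics/t5.png')[180:340,150:370];q=cv2.resize(cv2.convertScaleAbs(p,alpha=1.6),None,fx=2.2,fy=2.2)
w=cv2.resize(cv2.imread('pics/w6.png'),(469,352));import numpy as np
c=np.zeros((590,484,3),np.uint8);c[:240,:484]=q[:240,:484] if q.shape[0]>=240 else 0
r=cv2.resize(w,(320,240));cv2.imwrite('pics/m.png',np.hstack([cv2.resize(q,(462,336)),cv2.resize(w,(336,336))]))
E
```

```text
25.5 [0.4557 0.177  0.1457] [180.    0.  177.9] 0.0 [-0.4 -0.1 -0.5] [ 0.77  0.12 -0.5   0.   -0.94 -2.38]
[209. 231.] (0.6038, 0.2703, 107.6, 56.7, -2.5) carrier [-0.015   0.0989]
[246. 234.] (0.5968, 0.1724, 103.1, 38.3, -2.1) carrier [-0.0185  0.0009]
[284. 235.] (0.5919, 0.0703, 103.2, 20.4, -2.0) carrier [-0.0199 -0.1014]
[352. 228.] (0.6074, -0.1052, 56.0, 50.8, -84.9) carrier
```

View pics/m.png

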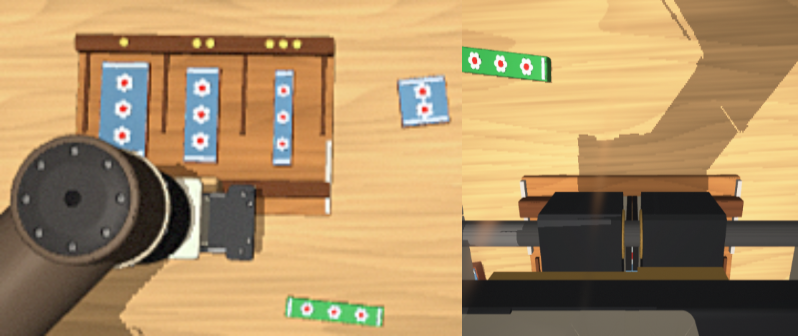

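All three tiles are in their pockets: crop (124,108), (202,115) and (284,117). The tool is behind the handle (205,195). Lower it with the fingers shut.

>>> servo_tool(
  moves=[
    {"dx": 0,"dy": 0,"dz": -0.02,"roll": 0,"jaw": 0},
    {"dx": 0,"dy": 0,"dz": -0.02,"roll": 0,"jaw": 0},
    {"dx": 0,"dy": 0,"dz": -0.02,"roll": 0,"jaw": 0},
    {"dx": 0,"dy": 0,"dz": -0.02,"roll": 0,"jaw": 0},
    {"dx": 0,"dy": 0,"dz": -0.015,"roll": 0,"jaw": 0},
    {"dx": 0,"dy": 0,"dz": -0.008,"roll": 0,"jaw": 0},
    {"dx": 0,"dy": 0,"dz": 0,"roll": 0,"jaw": 0},
    {"dx": 0.004,"dy": 0,"dz": 0,"roll": 0,"jaw": 0},
    {"dx": 0.004,"dy": 0,"dz": 0,"roll": 0,"jaw": 0},
    {"dx": 0.004,"dy": 0,"dz": 0,"roll": 0,"jaw": 0},
  ],
)

```text
t: 26.85
eef_pos: [0.4678, 0.1775, 0.043]
ee_rot: [3.141, 0.001, 3.107]
force: [0.5, 0.4, -0.3]
width: 0.0003
gripper_force: 0.0
```

>>> servo_tool(
  moves=[
    {"dx": 0.004,"dy": 0,"dz": 0,"roll": 0,"jaw": 0},
    {"dx": 0.004,"dy": 0,"dz": 0,"roll": 0,"jaw": 0},
    {"dx": 0.004,"dy": 0,"dz": 0,"roll": 0,"jaw": 0},
    {"dx": 0.004,"dy": -0.001,"dz": 0,"roll": 0,"jaw": 0},
    {"dx": 0.004,"dy": 0,"dz": 0,"roll": 0,"jaw": 0},
    {"dx": 0.004,"dy": 0,"dz": 0,"roll": 0,"jaw": 0},
    {"dx": 0.004,"dy": 0,"dz": 0,"roll": 0,"jaw": 0},
    {"dx": 0.004,"dy": 0,"dz": 0,"roll": 0,"jaw": 0},
    {"dx": 0.004,"dy": -0.001,"dz": 0,"roll": 0,"jaw": 0},
    {"dx": 0.004,"dy": 0,"dz": 0,"roll": 0,"jaw": 0},
  ],
)

```text
t: 28.1
eef_pos: [0.5073, 0.1754, 0.0424]
ee_rot: [3.141, -0.0, 3.106]
force: [-4.0, 2.1, 0.6]
width: 0.0001
gripper_force: 2.0
```

>>> servo_tool(
  moves=[
    {"dx": 0.002,"dy": 0,"dz": 0,"roll": 0,"jaw": 0},
    {"dx": 0.002,"dy": 0,"dz": 0,"roll": 0,"jaw": 0},
    {"dx": 0.002,"dy": 0,"dz": 0,"roll": 0,"jaw": 0},
    {"dx": 0.002,"dy": 0,"dz": 0,"roll": 0,"jaw": 0},
    {"dx": 0.001,"dy": 0,"dz": 0,"roll": 0,"jaw": 0},
    {"dx": 0.001,"dy": 0,"dz": 0,"roll": 0,"jaw": 0},
    {"dx": 0.001,"dy": 0,"dz": 0,"roll": 0,"jaw": 0},
    {"dx": 0.001,"dy": 0,"dz": 0,"roll": 0,"jaw": 0},
    {"dx": 0.001,"dy": 0,"dz": 0,"roll": 0,"jaw": 0},
    {"dx": 0.001,"dy": 0,"dz": 0,"roll": 0,"jaw": 0},
  ],
)

```text
t: 29.35
eef_pos: [0.5206, 0.175, 0.0424]
ee_rot: [-3.141, -0.001, 3.106]
force: [-5.5, 0.9, 2.9]
width: 0.0002
gripper_force: 3.2
```

>>> servo_tool(
  moves=[
    {"dx": 0.001,"dy": 0,"dz": 0,"roll": 0,"jaw": 0},
    {"dx": 0.001,"dy": 0,"dz": 0,"roll": 0,"jaw": 0},
    {"dx": 0.001,"dy": 0,"dz": 0,"roll": 0,"jaw": 0},
    {"dx": 0.001,"dy": 0,"dz": 0,"roll": 0,"jaw": 0},
    {"dx": 0,"dy": 0,"dz": 0,"roll": 0,"jaw": 0},
    {"dx": 0,"dy": 0,"dz": 0,"roll": 0,"jaw": 0},
    {"dx": 0,"dy": 0,"dz": 0,"roll": 0,"jaw": 0},
    {"dx": 0,"dy": 0,"dz": 0,"roll": 0,"jaw": 0},
    {"dx": 0,"dy": 0,"dz": 0,"roll": 0,"jaw": 0},
    {"dx": 0,"dy": 0,"dz": 0,"roll": 0,"jaw": 0},
  ],
)

```text
t: 30.6
eef_pos: [0.5246, 0.1748, 0.0424]
ee_rot: [-3.141, -0.001, 3.106]
force: [-6.1, -0.1, 2.0]
width: 0.0007
gripper_force: 2.8
```

>>> servo_tool(
  moves=[
    {"dx": 0.001,"dy": 0,"dz": 0,"roll": 0,"jaw": 0},
    {"dx": 0,"dy": 0,"dz": 0,"roll": 0,"jaw": 0},
    {"dx": 0.001,"dy": 0,"dz": 0,"roll": 0,"jaw": 0},
    {"dx": 0,"dy": 0,"dz": 0,"roll": 0,"jaw": 0},
    {"dx": 0.001,"dy": 0,"dz": 0,"roll": 0,"jaw": 0},
    {"dx": 0,"dy": 0,"dz": 0,"roll": 0,"jaw": 0},
    {"dx": 0,"dy": 0,"dz": 0,"roll": 0,"jaw": 0},
    {"dx": 0,"dy": 0,"dz": 0,"roll": 0,"jaw": 0},
    {"dx": 0,"dy": 0,"dz": 0,"roll": 0,"jaw": 0},
    {"dx": 0,"dy": 0,"dz": 0,"roll": 0,"jaw": 0},
  ],
)

```text
t: 31.85
eef_pos: [0.5256, 0.1747, 0.0424]
ee_rot: [-3.14, -0.004, 3.106]
force: [-16.4, 3.6, 9.6]
width: 0.0003
gripper_force: 8.2
```

>>> servo_tool(
  moves=[
    {"dx": 0.001,"dy": 0,"dz": 0,"roll": 0,"jaw": 0},
    {"dx": 0,"dy": 0,"dz": 0,"roll": 0,"jaw": 0},
    {"dx": 0.001,"dy": 0,"dz": 0,"roll": 0,"jaw": 0},
    {"dx": 0,"dy": 0,"dz": 0,"roll": 0,"jaw": 0},
    {"dx": 0,"dy": 0,"dz": 0,"roll": 0,"jaw": 0},
    {"dx": 0,"dy": 0,"dz": 0,"roll": 0,"jaw": 0},
    {"dx": 0,"dy": 0,"dz": 0,"roll": 0,"jaw": 0},
    {"dx": 0,"dy": 0,"dz": 0,"roll": 0,"jaw": 0},
    {"dx": 0,"dy": 0,"dz": 0,"roll": 0,"jaw": 0},
    {"dx": 0,"dy": 0,"dz": 0,"roll": 0,"jaw": 0},
  ],
)

```text
t: 33.1
eef_pos: [0.5256, 0.1746, 0.0424]
ee_rot: [-3.14, -0.007, 3.106]
force: [-27.0, 7.5, 17.6]
width: 0.0001
gripper_force: 13.5
```

```bash
python3 lt.py pics/t6.png
```

```text
[246. 220.] (0.6336, 0.171, 83.1, 37.1, -0.0) carrier [0.0183 0.0007]
[284. 228.] (0.6118, 0.0698, 100.7, 18.4, -0.5) carrier [ 0.     -0.1012]
[352. 228.] (0.6074, -0.1052, 56.0, 50.8, -84.9) carrier
```

>>> servo_tool(
  moves=[
    {"dx": 0.001,"dy": 0,"dz": 0,"roll": 0,"jaw": 0},
    {"dx": 0,"dy": 0,"dz": 0,"roll": 0,"jaw": 0},
    {"dx": 0,"dy": 0,"dz": 0,"roll": 0,"jaw": 0},
    {"dx": -0.003,"dy": 0,"dz": 0,"roll": 0,"jaw": 0},
    {"dx": -0.004,"dy": 0,"dz": 0,"roll": 0,"jaw": 0},
    {"dx": -0.01,"dy": 0,"dz": 0,"roll": 0,"jaw": 0},
    {"dx": -0.02,"dy": 0,"dz": 0,"roll": 0,"jaw": 0},
    {"dx": -0.02,"dy": 0,"dz": 0,"roll": 0,"jaw": 0},
    {"dx": 0,"dy": 0,"dz": 0.05,"roll": 0,"jaw": 0},
    {"dx": 0,"dy": 0,"dz": 0.06,"roll": 0,"jaw": 0},
  ],
)

```text
t: 34.4
eef_pos: [0.4736, 0.1748, 0.1533]
ee_rot: [-3.14, -0.001, 3.107]
force: [0.6, 1.4, 0.6]
width: 0.0006
gripper_force: 0.0
```

>>> servo_tool(
  moves=[
    {"dx": 0.01,"dy": -0.05,"dz": 0.03,"roll": 0,"jaw": 0},
    {"dx": 0.01,"dy": -0.05,"dz": 0.03,"roll": 0,"jaw": 0},
    {"dx": 0.01,"dy": -0.05,"dz": 0,"roll": 0,"jaw": 0},
    {"dx": 0.01,"dy": -0.05,"dz": 0,"roll": 0,"jaw": 0},
    {"dx": 0,"dy": -0.05,"dz": 0,"roll": 0,"jaw": 0},
    {"dx": 0,"dy": -0.05,"dz": 0,"roll": 0,"jaw": 0},
    {"dx": 0,"dy": 0,"dz": 0,"roll": 0,"jaw": 0},
    {"dx": 0,"dy": 0,"dz": 0,"roll": 0,"jaw": 0},
    {"dx": 0,"dy": 0,"dz": 0,"roll": 0,"jaw": 0},
    {"dx": 0,"dy": 0,"dz": 0,"roll": 0,"jaw": 0},
  ],
)

```text
t: 35.65
eef_pos: [0.5144, -0.1237, 0.2127]
ee_rot: [3.142, 0.0, 3.108]
force: [-0.0, 0.9, 0.2]
width: 0.0007
gripper_force: 0.0
```

```bash
python3 lt.py pics/t7.png
```

```text
[246. 213.] (0.6524, 0.171, 45.5, 37.0, 0.2) carrier [0.0371 0.0014]
[207. 222.] (0.6182, 0.2704, 101.8, 56.1, -1.9) carrier [-0.0006  0.0995]
```

View pics/t7.png

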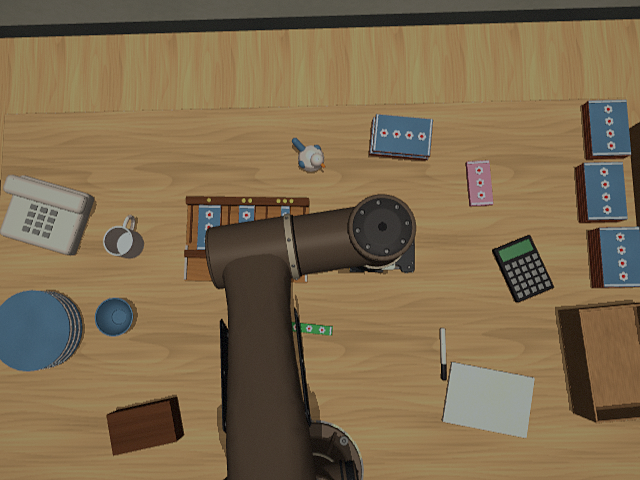

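The tiles sit against the back rail at (208,222) and (246,213). The bar is shut at row ~254, and nothing else on the counter has moved. Handing in.

```bash
python3 -c "
from station import *
print(job_done())"
```

```text
the job is handed in; nothing more can be done
None
```

The three tiles are in their pockets, the clamp bar is pushed shut on them (about 27 N measured, then 1 mm further) and let go, and the job is handed in; no verdict came back, and the arm hid the narrow tile and most of the middle one in the last picture.

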